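# Open the transfer box and hold its gate

## Task

Get the sample transfer box ready for a colleague to reach in: press its raised cover down until it snaps shut and stays shut by itself, then squeeze the tab and post of the catch nearer the gate's hinge fully together, and only after that do the same with the catch at the gate's free end. Then take the gate by its upright pull bar, swing it towards you past its detent and hold it wide open (at least 70 degrees): finish still holding the bar, since the gate is sprung and goes back if let go. Leave the cover shut, the catches drawn and the things lying around where they are.

Things in the scene. Friction and masses are not known exactly. Their poses are not given: they have to be found in the camera images.
- pass_box: Grey box with an aluminium front beam, fixed on the worktop, two white jars inside; 280 wide (y), 140 deep, 100 mm high. Yaw varies. Origin: worktop under its middle; x to its back, y left, z up. Offsets elsewhere are in this frame. Beam x = -65 to -35, top z = 100 mm; tabs and posts on it reach z = 150; bolts, gate ears and detent housing only 117: fingertips at 121 clear them.
- cover (a joint): Cover angle, rad: 0 shut, grows as the front edge rises (0.45 to 0.85 at start). Hinge line along y at x = 68, z = 103 mm; 184 mm wide, front edge 101 mm from it, 6 mm thick. Stays put when raised; below 0.37 a spring lifts it again unless it is snapped past the detent, felt from 0.16 down and passed at about 0.07. On the pad: 1 to 2 N, about 5 N to snap. Follow the pad along its arc.
- cover_pad (a point): Top centre of the dark round press pad (26 mm across) on the cover's front part, 83 mm from the hinge line and 7 mm above the cover's middle plane. Shut, it is at (-15, 0, 110) mm.
- cover_hinge (a point): Middle of the cover's hinge line: (68, 0, 103) mm.
- catch1 (a joint): Travel of the movable tab of catch 1, nearer the gate's hinge (left), m: 0 bolted, 0.016 squeezed to its stop; slides along the box's +y towards its fixed post with about 3.5 N of friction and stays where it is left. Its bolt leaves the gate's ear after 0.0105; squeezed counts above 0.012.
- catch1_tab (a point): Top centre of the movable tab of catch 1, at (-50, 44, 150) mm when bolted; an upright plate 22 mm (x) by 8 mm (y) by 50 mm high. It comes to y = 60 mm when squeezed.
- catch1_post: Fixed post of catch 1, an upright plate of the same size and shape as the tab, standing at (-50, 78) mm; origin at the middle of its foot on the beam (z = 100 mm). Tab and post measure 42 mm over their outer faces at the start and 26 mm when fully squeezed.
- catch2 (a joint): The same for catch 2, at the gate's free end (right): 0 bolted, 0.016 fully squeezed.
- catch2_tab (a point): Top centre of the movable tab of catch 2, at (-50, -76, 150) mm when bolted; it slides to y = -60 mm.
- catch2_post: Fixed post of catch 2, standing at (-50, -42) mm; origin at the middle of its foot (z = 100 mm). Same sizes as catch 1.
- gate (a joint): Angle of the barred steel gate, rad: 0 shut, growing to 1.6 as its right end swings out towards -x of the box (clockwise from above). Barred by the bolts of both catches. A spring closes it (about 3 N at the bar when wide); a detent between 0.15 and 0.55 rad adds about 2 N.
- gate_hinge (a point): Point on the gate's upright hinge axis, at (-73, 105, 135) mm.
- gate_pull: The pull bar with its gate; origin on the hinge axis at worktop height, turning with the gate (at gate angle 0 its axes are those of the box). The bar itself is at (-40, -135) mm from this origin.
- pull_grip (a point): Point to grip on the pull bar: an upright round dark bar 14 mm across, z = 55 to 160 mm, 40 mm in front of the gate's plane; this point is on its axis at z = 135 mm, above the gate's top (96 mm), with the gate shut at (-113, -30) mm, 141 mm from the hinge axis.
- spanner: Bystander: open-ended spanner 154 mm long lying on the worktop.
- screwdriver: Bystander: screwdriver 174 mm long lying on the worktop.
- digital_timer: Bystander: small square timer 64 x 64 x 18 mm.
- jar_lid: Bystander: round white jar lid 67 mm across, 17 mm high, in front of the gate, which swings over it.

How it is judged:
On the way, in this order (a step that is already met when the one before it is completed fails the run):
1. the cover is snapped shut (value of joint cover below 0.04 rad and value of joint each of catch1, catch2 below 0.004 m), for 0.2 s.
2. catch 1 (nearer the hinge) is squeezed fully between the fingers, tab against post (value of joint catch1 above 0.012 m and contact force between the fingers and catch1_post above 1 N and value of joint catch2 below 0.004 m and value of joint cover below 0.04 rad), for 0.1 s.
3. catch 2 (free end) is squeezed fully between the fingers, tab against post (value of joint catch2 above 0.012 m and contact force between the fingers and catch2_post above 1 N and value of joint catch1 above 0.0105 m and value of joint cover below 0.04 rad), for 0.1 s.
4. the gate is swung past its detent by its bar (value of joint gate above 0.7 rad and contact force between the fingers and gate_pull above 0.5 N), for 0.1 s.
At the end, for the whole second after the job is handed in: The fingers hold the pull bar (over 0.5 N) with the gate still and open by more than 1.2 rad (69 degrees), the cover shut (under 0.04 rad) and both catches drawn (over 10.5 mm) (value of joint gate above 1.2 rad and velocity of joint gate between -0.1 and 0.1 rad/s and contact force between the fingers and gate_pull above 0.5 N and value of joint cover below 0.04 rad and value of joint each of catch1, catch2 above 0.0105 m); the arm keeps its last pose, push and grip.
It fails at once if the free-end catch is drawn before the one nearer the hinge (value of joint catch2 above 0.008 m and value of joint catch1 below 0.008 m).
It fails at once if a thing lying around is pushed away by more than 40 mm (distance of any of spanner, screwdriver, digital_timer, jar_lid from where it was at the start of the episode above 0.04 m).
It also fails if it takes over 64 s, if anything falls off the work surface, if the arm or the gripper's body presses on something with over 40 N, if the wrist force passes 120 N, or if a joint passes its speed limit or range.

## Robot

A 7-joint arm with a two-finger parallel gripper is mounted at the origin on a cart in front of the work surface, level with it; the furniture and walls round the work are solid. World frame = base frame: x ahead of the robot, y to its left, z up, the work surface at z = 0. Lengths are in m, angles in rad, forces in N, time in s.
With the tool pointing down it reaches from about 0.425 to 0.825 m from the base axis. Payload 3.6 kg.
Tool frame: the origin (TCP) lies at the very end of the fingers, on their centre line; the grasp point (between the pads) lies 19 mm behind it; z points along the fingers, y is the direction in which the jaws open and shut (so a half turn about z gives the same grasp; the last joint's range is limited). The gripper opens to 85 mm and grips with 20 to 120 N. Pads are 22 mm wide; open, the fingers measure 114 mm over their backs; the gripper's body (76 mm by 85 mm) begins 54 mm behind the grasp point. The pads swing forward as they close: fully open they stand 13 mm farther back than shut.
Start: joints at [1.153, 0.615, -0.013, 1.423, 0.008, 1.103, -0.04], TCP at [0.248, -0.601, 0.231] pointing down, gripper open.
Joint ranges: [-3.12, 3.12], [-0.3, 2.06], [-1.34, 1.32], [0.26, 2.42], [-1.36, 4.5], [0.01, 1.98], [-2.84, 2.84]. Speed limits (rad/s): [2.79, 2.79, 3.14, 3.14, 3.14, 3.14, 3.14].

## Interface

Orientations are given as a unit quaternion [w, x, y, z].
In Python, from rig import * gives the robot as it stands.
- The arm moves only by the tool drive_tool, never from a script. Its argument "steps" is a list of rows, each an object with "gripper": the opening, from -1 (shut) to 1 (fully open), so that 0 is half open; "linear": the shift along the world's x, y, z in mm, a list of three; "turn": the turn about the world's z in rad. In form: [{"gripper": gripper, "linear": [x, y, z], "turn": turn}, ...]. A call has 1 to 10 rows; each row shifts and turns the commanded pose from where the row before left it; what a row does not reach is not made up. A row lasts 1/12 s, in which the tool goes at most 41.7 mm and 7.16 degrees, less where a joint would pass 70% of its speed; a pose out of reach is approached as far as the arm can. A call is refused whole if a number of a shift passes 41.7 or a number of a turn 0.125, either way. A call with a gripper value outside its range is refused whole. The fingers move at their own pace and stop on an object; "squeeze" is the grip in N (left out, the last holds). Time passes only in rows, so rows that do not move let the fingers close. It gives the time, the measured TCP pose, the force and the opening at its end, in the units of the state.
- read_state(): the state, without advancing time (a new reading comes with each control period).
- snapshot(name): name is "side" or "top"; returns a dict with "frame" (480x640x3 uint8, blue, green, red), "fov_y" (degrees; the focal length in pixels is half the picture's height over the tangent of half this angle, whatever the lens; pixels are square), "cx", "cy" (the principal point, pixels), "R" (3x3) and "t" (3): a world point X has camera coordinates R X + t. Camera axes: x right, y down, z forward; pixel columns grow to the right and rows downward; lengths in m; the calibration is good to about 2 mm. A picture is of the moment at which its call begins. There is no depth.
- hand_in(): hands the job in, once; it reports no verdict.
The state is a dict: "clock": time; "joint_positions": joint angles; "dq": joint speeds; "effort": joint torques, N m; "ee_pos": TCP position; "tcp_rot": TCP orientation; "ft_force": force on the tool from outside, world axes, zero at the start; "torque": the same for the moment, N m; "gripper_width": finger opening in m.
Only numpy, scipy, OpenCV 4.12 (cv2) and the standard library are available. Lean on these libraries where they do the work, as an engineer would, in place of code of your own. Each camera call takes 0.05 s, during which the arm holds its last target. There are 200 camera calls.

## Working session

There is one attempt and no reset: what is moved stays moved. The work goes in short steps, Python scripts to look and compute and a tool call to move; the robot and the scene stay as the last step left them, time stands still between calls to the robot, and variables do not carry over. Pictures are saved under pics/ and viewed, about 8 in all and at most 12, crops included, and the job is handed in when it is done.

Besides the shell and the picture viewer there is one more tool, called after "Emit:" by a JSON object that holds its "name" and its "arguments", one argument or row to a line. drive_tool: Moves the arm, as the interface text tells. Its arguments: {"type":"object","properties":{"steps":{"type":"array"},"squeeze":{"type":"number"}},"required":["steps"]}

```bash
mkdir -p pics; cat > h.py <<'E'
from rig import *
import numpy as np, cv2
def cam(n):
    s=snapshot(n); s['f']=240/np.tan(np.radians(s['fov_y'])/2); s['R']=np.array(s['R']);s['t']=np.array(s['t']); return s
def ray(s,u,v,z):
    d=s['R'].T@np.array([(u-s['cx'])/s['f'],(v-s['cy'])/s['f'],1]); o=-s['R'].T@s['t']
    return o+d*(z-o[2])/d[2]
def proj(s,X):
    c=s['R']@np.array(X)+s['t']; return s['f']*c[:2]/c[2]+[s['cx'],s['cy']]
E
python3 - <<'E'
from h import *
import pickle
for n in('top','side'):
    s=cam(n); cv2.imwrite(f'pics/{n}0.png',s['frame']); pickle.dump(s,open(n+'0.pkl','wb'))
    print(n,s['f'],s['cx'],s['cy'],-s['R'].T@s['t'],s['R'][2])
print(read_state())
E
```

```text
top 587.6339209050602 319.1746939732458 232.65272177254616 [ 0.46414505 -0.17908831  1.26481056] [ 0.1048333   0.00278505 -0.99448591]
side 436.0097139532714 322.3878237733363 240.83061537834297 [0.39900968 0.74688002 0.50518672] [ 0.17254709 -0.9045074  -0.38999214]
{'clock': 0.1, 'joint_positions': array([ 1.15349966,  0.61582428, -0.01260372,  1.42480595,  0.00812114,
        1.10340068, -0.04039931]), 'dq': array([ 0.0011515 , -0.00230597,  0.00046858, -0.0031598 , -0.00213351,
        0.00020983,  0.00017269]), 'effort': array([ 6.06284993e-04, -4.70384574e+01,  2.60149995e-01, -1.71570182e+01,
        1.01368397e-02,  5.88894094e-03,  9.57772954e-06]), 'ee_pos': array([ 0.24732609, -0.60033096,  0.23023059]), 'tcp_rot': array([-1.16517039e-03,  9.80963325e-01,  1.94189416e-01, -2.60013808e-04]), 'ft_force': array([-0.36892195, -0.05365329, -0.62058229]), 'torque': array([-0.04141267,  0.00746225, -0.03866018]), 'gripper_width': 0.08530419501950803}
```

View pics/top0.png

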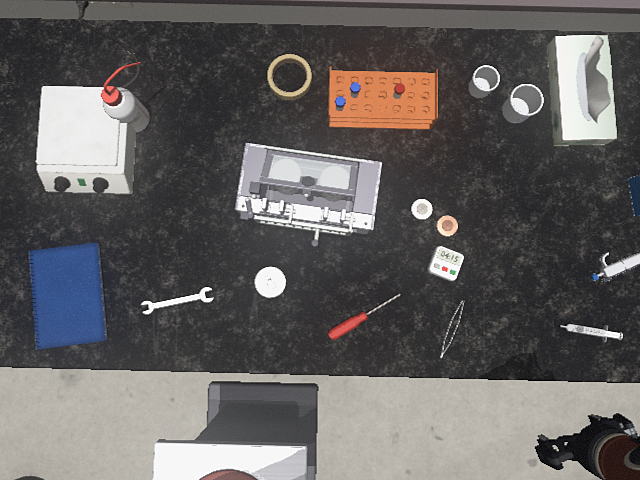

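View pics/side0.png

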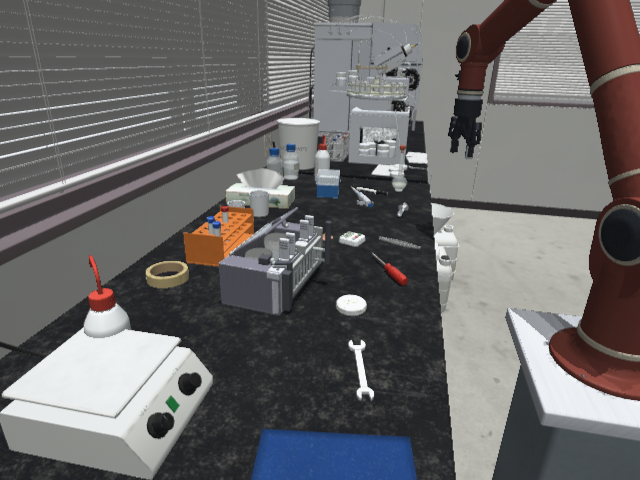

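The top view shows the box at about (309,188), slightly rotated, with the pull bar near (316,240), the lid at (270,282) and the spanner and screwdriver below. The side view shows the raised cover at about (275,230) and the tabs near (285-310,225-245). I'll zoom in on both.

```bash
python3 - <<'E'
import cv2,numpy as np
a=cv2.imread('pics/top0.png')[130:255,225:395]; b=cv2.imread('pics/side0.png')[200:320,210:340]
a=cv2.resize(a,None,fx=4.7,fy=4.7,interpolation=cv2.INTER_CUBIC)
b=cv2.resize(b,None,fx=5,fy=5,interpolation=cv2.INTER_CUBIC)
cv2.imwrite('pics/a.png',a);cv2.imwrite('pics/b.png',b)
E
```

```text
(no output)
```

View pics/a.png

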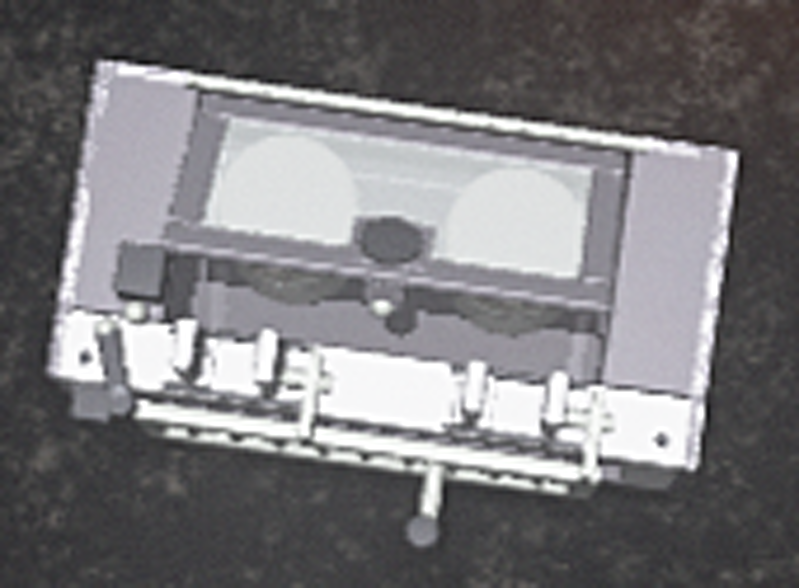

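View pics/b.png

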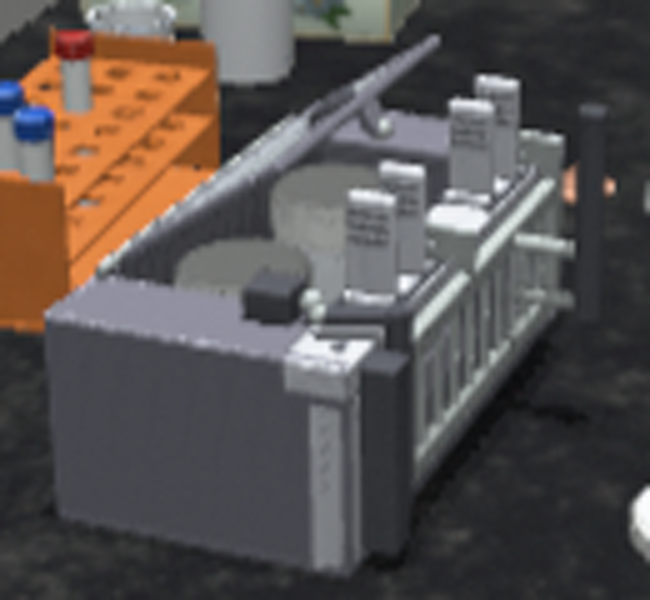

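The top crop shows the box-top corners at (97,62), (737,150), (697,468) and (50,373), the pull bar top at (422,530) and the pad at (393,240). The side crop shows the bar top at (594,108), the post/tab tops at (372,196), (403,172), (471,105) and (497,82), and the cover's front edge at (436,40).

```bash
python3 - <<'E'
import pickle,numpy as np,cv2
import h
from h import ray,proj
T=pickle.load(open('top0.pkl','rb'));S=pickle.load(open('side0.pkl','rb'))
px=lambda p:(225+(p[0]+.5)/4.7-.5,130+(p[1]+.5)/4.7-.5)
sx=lambda p:(210+(p[0]+.5)/5-.5,200+(p[1]+.5)/5-.5)
C=[ray(T,*px(p),.1)for p in[(97,62),(737,150),(697,468),(50,373)]]
C=np.array(C)[:,:2];print(C.round(4))
print('edges',[np.linalg.norm(C[i]-C[(i+1)%4]).round(4) for i in range(4)])
loc=np.array([[.07,.14],[.07,-.14],[-.065,-.14],[-.065,.14]])
def fit(P,L):
    a=P@[1,1j];b=L@[1,1j];am,bm=a.mean(),b.mean();r=np.sum((a-am)*np.conj(b-bm));yaw=np.angle(r)
    return am-np.exp(1j*yaw)*bm,yaw
o,yaw=fit(C,loc);print('corners',o,yaw)
pull=ray(T,*px((422,528)),.16)[:2]
# side tops at .15
L=np.array([[-.05,.078],[-.05,.044],[-.05,-.042],[-.05,-.076]])
SP=np.array([ray(S,*sx(p),.15)[:2] for p in[(372,196),(403,172),(471,105),(497,82)]])
sp=ray(S,*sx((594,108)),.16)[:2]
print('side',SP.round(4)); print(fit(SP,L)); print('pull top,side',pull,sp)
def W(x,y,z):
    c=o+np.exp(1j*yaw)*(x+1j*y);return np.array([c.real,c.imag,z])
for p in L:print('pred',W(*p,.15).round(4),(proj(T,W(*p,.15))-[225,130])*4.7,(proj(S,W(*p,.15))-[210,200])*5)
print('pull pred',W(-.113,-.03,.16),(proj(T,W(-.113,-.03,.16))-[225,130])*4.7,(proj(S,W(-.113,-.03,.16))-[210,200])*5)
for a in np.arange(.4,.9,.05):
    c,s_=np.cos(a),np.sin(a)
    pad=W(.068-.083*c+.007*-s_*-1*-1,0,.103+.083*s_+.007*c) 
    ed=W(.068-.101*c,.0,.103+.101*s_)
    ed2=W(.068-.101*c,-.092,.103+.101*s_)
    print(a.round(2),pad.round(3),(proj(T,pad)-[225,130])*4.7,'edge right end side',(proj(S,ed2)-[210,200])*5)
E
```

```text
[[ 0.7662 -0.0215]
 [ 0.7344 -0.2978]
 [ 0.5966 -0.2828]
 [ 0.6304 -0.0067]]
edges [np.float64(0.2781), np.float64(0.1387), np.float64(0.2782), np.float64(0.1366)]
corners (0.6794107134975657-0.15191013568186784j) -0.11631654719775832
side [[ 0.6364 -0.067 ]
 [ 0.631  -0.0962]
 [ 0.6223 -0.1847]
 [ 0.6177 -0.2189]]
(np.complex128(0.6763774341806481-0.14853116014646067j), np.float64(-0.11673447805943214))
pull top,side [ 0.56274921 -0.16741502] [ 0.56110743 -0.16935115]
pred [ 0.6388 -0.0686  0.15  ] [183.24144772 336.74888582] [365.63203143 192.03235004]
pred [ 0.6349 -0.1024  0.15  ] [265.63213697 348.35829428] [396.07665285 163.95280329]
pred [ 0.6249 -0.1878  0.15  ] [474.36391331 377.77002116] [465.14877074 100.24651713]
pred [ 0.6209 -0.2216  0.15  ] [557.01722233 389.41643454] [489.72237385  77.58190166]
pull pred [ 0.56369264 -0.16859327  0.16      ] [423.14368938 523.88376549] [586.10517821 106.04023588]
0.4 [ 0.668 -0.151  0.142] [386.39440862 274.0217327 ] edge right end side [452.93288303  75.68783614]
0.45 [ 0.67  -0.151  0.145] [386.69830522 269.12038782] edge right end 
[... 160 characters left out ...]
52] [387.5304879  257.99118809] edge right end side [439.91148024  48.11890997]
0.6 [ 0.675 -0.151  0.156] [388.05769141 251.78755722] edge right end side [434.71870603  39.26387005]
0.65 [ 0.677 -0.152  0.159] [388.65782448 245.17673975] edge right end side [429.12125896  30.61881444]
0.7 [ 0.679 -0.152  0.162] [389.32970513 238.17485349] edge right end side [423.13404914  22.20859521]
0.75 [ 0.682 -0.152  0.165] [390.07189066 230.7995783 ] edge right end side [416.77327309  14.05742118]
0.8 [ 0.685 -0.153  0.167] [390.88267748 223.07011711] edge right end side [410.0563606    6.18876193]
0.85 [ 0.687 -0.153  0.17 ] [391.76010265 215.00714589] edge right end side [403.00191488  -1.37474544]
```

Pose fit: origin ≈ (0.678, -0.151), yaw ≈ -0.117, and the two views agree to about 3 mm. The cover is at about 0.58 rad. I'll move over the pad with the fingers shut.

Emit:
{"name": "drive_tool", "arguments": {
  "steps": [
    {"gripper": -1, "linear": [21.7, 22.4, 0], "turn": -0.025},
    {"gripper": -1, "linear": [21.7, 22.4, 0], "turn": -0.025},
    {"gripper": -1, "linear": [21.7, 22.4, 0], "turn": -0.025},
    {"gripper": -1, "linear": [21.7, 22.4, 0], "turn": -0.025},
    {"gripper": -1, "linear": [21.7, 22.4, 0], "turn": -0.025},
    {"gripper": -1, "linear": [21.7, 22.4, 0], "turn": -0.025},
    {"gripper": -1, "linear": [21.7, 22.4, 0], "turn": -0.025},
    {"gripper": -1, "linear": [21.7, 22.4, 0], "turn": -0.025},
    {"gripper": -1, "linear": [21.7, 22.4, 0], "turn": -0.025},
    {"gripper": -1, "linear": [21.7, 22.4, 0], "turn": -0.025}
  ],
  "squeeze": 40
}}

```text
clock: 0.93
ee_pos: [0.4652, -0.3755, 0.2308]
tcp_rot: [-0.0, 0.998, 0.07, -0.0]
ft_force: [-0.3, -0.6, 0.4]
gripper_width: -0.0001
```

Emit:
{"name": "drive_tool", "arguments": {
  "steps": [
    {"gripper": -1, "linear": [21.7, 22.4, 0], "turn": -0.025},
    {"gripper": -1, "linear": [21.7, 22.4, 0], "turn": -0.025},
    {"gripper": -1, "linear": [21.7, 22.4, 0], "turn": -0.025},
    {"gripper": -1, "linear": [21.7, 22.4, 0], "turn": -0.025},
    {"gripper": -1, "linear": [21.7, 22.4, 0], "turn": -0.025},
    {"gripper": -1, "linear": [21.7, 22.4, 0], "turn": -0.025},
    {"gripper": -1, "linear": [21.7, 22.4, 0], "turn": -0.025},
    {"gripper": -1, "linear": [21.7, 22.4, 0], "turn": -0.025},
    {"gripper": -1, "linear": [21.7, 22.4, 0], "turn": -0.025},
    {"gripper": -1, "linear": [21.7, 22.4, 0], "turn": -0.025},
    {"gripper": -1, "linear": [0, 0, 0], "turn": 0}
  ]
}}

```text
schema error: expected 1 to 10 rows
```

Emit:
{"name": "drive_tool", "arguments": {
  "steps": [
    {"gripper": -1, "linear": [21.7, 22.4, 0], "turn": -0.025},
    {"gripper": -1, "linear": [21.7, 22.4, 0], "turn": -0.025},
    {"gripper": -1, "linear": [21.7, 22.4, 0], "turn": -0.025},
    {"gripper": -1, "linear": [21.7, 22.4, 0], "turn": -0.025},
    {"gripper": -1, "linear": [21.7, 22.4, 0], "turn": -0.025},
    {"gripper": -1, "linear": [21.7, 22.4, 0], "turn": -0.025},
    {"gripper": -1, "linear": [21.7, 22.4, 0], "turn": -0.025},
    {"gripper": -1, "linear": [21.7, 22.4, 0], "turn": -0.025},
    {"gripper": -1, "linear": [21.7, 22.4, 0], "turn": -0.025},
    {"gripper": -1, "linear": [0, 0, 0], "turn": 0}
  ]
}}

```text
clock: 1.77
ee_pos: [0.6644, -0.1654, 0.2297]
tcp_rot: [-0.004, 0.999, -0.037, 0.001]
ft_force: [0.4, 2.5, -1.2]
gripper_width: -0.0002
```

Emit:
{"name": "drive_tool", "arguments": {
  "steps": [
    {"gripper": -1, "linear": [20, 21, -10], "turn": -0.013},
    {"gripper": -1, "linear": [0, 0, -25], "turn": 0},
    {"gripper": -1, "linear": [0, 0, -20], "turn": 0},
    {"gripper": -1, "linear": [0, 0, 0], "turn": 0}
  ]
}}

```text
clock: 2.1
ee_pos: [0.6765, -0.1529, 0.1704]
tcp_rot: [-0.001, 0.999, -0.048, -0.006]
ft_force: [-0.0, -0.7, -1.0]
gripper_width: 0.0003
```

```bash
python3 - <<'E'
from h import *
s=cam('side');a=cv2.resize(s['frame'][130:330,200:400],None,fx=3,fy=3,interpolation=cv2.INTER_CUBIC)
cv2.imwrite('pics/c.png',a)
E
```

```text
(no output)
```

View pics/c.png

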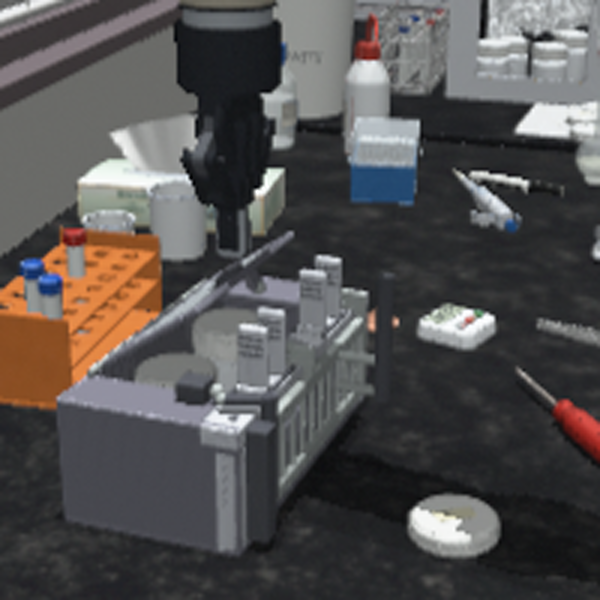

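The fingertip at crop (232,250) is right over the raised cover's pad, and nothing else is near it. I'll press down along the arc.

Emit:
{"name": "drive_tool", "arguments": {
  "steps": [
    {"gripper": -1, "linear": [3, 1, -8], "turn": -0.02},
    {"gripper": -1, "linear": [0, 0, -8], "turn": 0},
    {"gripper": -1, "linear": [-3, 0.5, -7], "turn": 0},
    {"gripper": -1, "linear": [-3, 0.5, -7], "turn": 0},
    {"gripper": -1, "linear": [-3, 0.5, -7], "turn": 0},
    {"gripper": -1, "linear": [-2, 0.2, -6], "turn": 0},
    {"gripper": -1, "linear": [-2, 0.2, -6], "turn": 0}
  ]
}}

```text
clock: 2.73
ee_pos: [0.6692, -0.1517, 0.1269]
tcp_rot: [0.0, 0.998, -0.059, -0.0]
ft_force: [-0.4, -1.0, 2.0]
gripper_width: 0.0
```

Emit:
{"name": "drive_tool", "arguments": {
  "steps": [
    {"gripper": -1, "linear": [-1, 0, -4], "turn": 0},
    {"gripper": -1, "linear": [-1, 0, -3], "turn": 0},
    {"gripper": -1, "linear": [0, 0, -2], "turn": 0}
  ]
}}

```text
clock: 2.98
ee_pos: [0.6682, -0.1516, 0.1219]
tcp_rot: [-0.0, 0.998, -0.059, 0.001]
ft_force: [-7.9, 1.6, 23.3]
gripper_width: -0.0002
```

Emit:
{"name": "drive_tool", "arguments": {
  "steps": [
    {"gripper": -1, "linear": [0, 0, 2], "turn": 0},
    {"gripper": -1, "linear": [0, 0, 0], "turn": 0}
  ]
}}

```text
clock: 3.15
ee_pos: [0.6682, -0.1516, 0.1225]
tcp_rot: [0.0, 0.998, -0.059, 0.001]
ft_force: [-3.9, 0.7, 9.1]
gripper_width: -0.0002
```

```bash
python3 - <<'E'
from h import *
print(read_state()['ft_force'],read_state()['ee_pos'])
s=cam('side');a=cv2.resize(s['frame'][190:310,210:330],None,fx=5,fy=5,interpolation=cv2.INTER_CUBIC)
cv2.imwrite('pics/d.png',a)
E
```

```text
[-3.85855558  0.68573672  9.05088327] [ 0.66821508 -0.151614    0.12250831]
```

View pics/d.png

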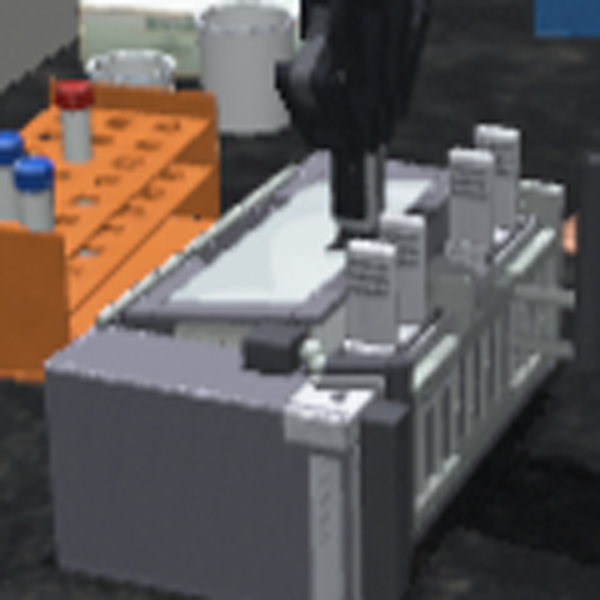

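The cover is almost down, at about 0.15 rad where the detent starts, with the tip on the pad. I'll push on slowly and watch whether it moves.

Emit:
{"name": "drive_tool", "arguments": {
  "steps": [
    {"gripper": -1, "linear": [-1, 0, -1], "turn": 0},
    {"gripper": -1, "linear": [-1, 0, 0], "turn": 0},
    {"gripper": -1, "linear": [0, 0, 0], "turn": 0}
  ]
}}

```text
clock: 3.45
ee_pos: [0.6681, -0.1516, 0.1224]
tcp_rot: [0.0, 0.998, -0.058, 0.003]
ft_force: [-1.0, -0.2, 10.2]
gripper_width: -0.0001
```

Emit:
{"name": "drive_tool", "arguments": {
  "steps": [
    {"gripper": -1, "linear": [-2, 0, -1], "turn": 0},
    {"gripper": -1, "linear": [0, 0, 0], "turn": 0},
    {"gripper": -1, "linear": [0, 0, 0], "turn": 0}
  ]
}}

```text
clock: 3.7
ee_pos: [0.668, -0.1516, 0.1224]
tcp_rot: [0.0, 0.998, -0.058, 0.006]
ft_force: [1.3, 0.3, 10.6]
gripper_width: -0.0
```

```bash
python3 - <<'E'
from h import *
s=cam('side');cv2.imwrite('pics/e0.png',s['frame'])
o=.678-.151j;yaw=-.1165
def W(x,y,z):
    c=o+np.exp(1j*yaw)*(x+1j*y);return np.array([c.real,c.imag,z])
for a in(0,.08,.16):
  print(a,[((proj(s,W(.068-.101*np.cos(a)+.003*np.sin(a),y,.103+.101*np.sin(a)+.003*np.cos(a)))-[210,190])*5).round() for y in(.092,-.092)])
print('tip in c', (proj(s,[.6765,-.1529,.1704])-[200,130])*3,(proj(s,[.6765,-.1529,.1574])-[200,130])*3)
print('tip in d', (proj(s,[.668,-.1516,.1224])-[210,190])*5,(proj(s,[.668,-.1516,.1094])-[210,190])*5)
E
```

```text
0 [array([319., 345.]), array([470., 197.])]
0.08 [array([318., 327.]), array([469., 182.])]
0.16 [array([315., 310.]), array([467., 167.])]
tip in c [232.17721379 254.09333584] [232.44009094 270.18534798]
tip in d [355.42517514 223.98449267] [355.76398927 249.87630549]
```

```bash
python3 - <<'E'
from h import *
r=read_state();print(r['ft_force'],r['torque'],r['ee_pos'],r['tcp_rot'],r['effort'],r['joint_positions'])
s=cam('top');t=cam('side')
a=cv2.resize(s['frame'][130:255,225:395],None,fx=4,fy=4,interpolation=cv2.INTER_CUBIC)
cv2.imwrite('pics/e.png',a)
E
```

```text
[ 1.60023314  0.79536208 10.50683709] [ 0.08223806 -0.12266729 -0.08100293] [ 0.6680112  -0.15161285  0.12237767] [ 2.63404745e-04  9.98280809e-01 -5.83522218e-02  5.51133047e-03] [ 4.03843280e-01 -4.35597467e+01  1.61977708e+00 -1.16040185e+01
  1.48611297e-01  1.77036594e-01  4.13445145e-03] [ 0.14517859  0.7710275   0.08594521  1.4435582  -0.07669273  0.91927523
 -1.43477722]
```

View pics/e.png

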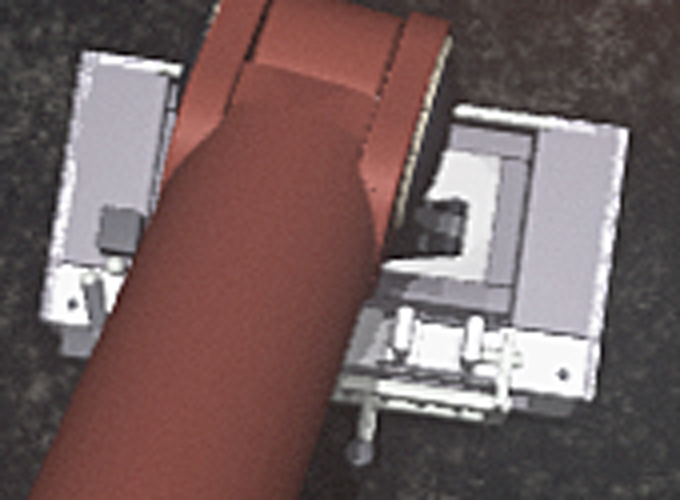

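The cover is still about 0.13 rad open, inside the detent. I'll lift slightly, re-centre on the pad (about -5 mm in box x), and press harder.

Emit:
{"name": "drive_tool", "arguments": {
  "steps": [
    {"gripper": -1, "linear": [0, 0, 4], "turn": 0},
    {"gripper": -1, "linear": [-4, 2, 0], "turn": 0},
    {"gripper": -1, "linear": [0, 0, 0], "turn": 0}
  ]
}}

```text
clock: 4.1
ee_pos: [0.6621, -0.15, 0.1239]
tcp_rot: [0.001, 0.998, -0.058, 0.003]
ft_force: [3.8, -0.7, 5.4]
gripper_width: 0.0001
```

Emit:
{"name": "drive_tool", "arguments": {
  "steps": [
    {"gripper": -1, "linear": [0, 0, -3], "turn": 0},
    {"gripper": -1, "linear": [0, 0, -3], "turn": 0},
    {"gripper": -1, "linear": [0, 0, -3], "turn": 0},
    {"gripper": -1, "linear": [0, 0, 0], "turn": 0}
  ]
}}

```text
clock: 4.43
ee_pos: [0.6586, -0.1491, 0.1119]
tcp_rot: [-0.0, 0.998, -0.059, -0.002]
ft_force: [0.2, -0.2, 1.4]
gripper_width: -0.0001
```

```bash
python3 - <<'E'
from h import *
r=read_state();print(r['ft_force'],r['torque'],r['ee_pos'])
E
```

```text
[ 0.18349115 -0.2196179   1.35000652] [-0.07264645 -0.16511103 -0.01840713] [ 0.65858222 -0.14912225  0.11193406]
```

That freed it: z is now 0.112. I'll press on to snap it.

Emit:
{"name": "drive_tool", "arguments": {
  "steps": [
    {"gripper": -1, "linear": [1, 0, -2], "turn": 0},
    {"gripper": -1, "linear": [0, 0, -2], "turn": 0},
    {"gripper": -1, "linear": [0, 0, -1], "turn": 0},
    {"gripper": -1, "linear": [0, 0, 0], "turn": 0}
  ]
}}

```text
clock: 4.77
ee_pos: [0.6589, -0.1491, 0.11]
tcp_rot: [-0.0, 0.998, -0.059, -0.002]
ft_force: [-5.8, 0.8, 13.9]
gripper_width: 0.0004
```

z is 0.110 at 14 N, which matches the shut height. I'll lift off, check, and open the fingers above catch 1.

Emit:
{"name": "drive_tool", "arguments": {
  "steps": [
    {"gripper": -1, "linear": [0, 0, 15], "turn": 0},
    {"gripper": -1, "linear": [0, 0, 35], "turn": 0},
    {"gripper": 1, "linear": [0, 0, 40], "turn": 0},
    {"gripper": 1, "linear": [-8, 24, 0], "turn": 0},
    {"gripper": 1, "linear": [-8, 24, 0], "turn": 0},
    {"gripper": 1, "linear": [-7, 23, 0], "turn": 0},
    {"gripper": 1, "linear": [0, 0, 0], "turn": 0},
    {"gripper": 1, "linear": [0, 0, 0], "turn": 0}
  ]
}}

```text
clock: 5.43
ee_pos: [0.6367, -0.0756, 0.197]
tcp_rot: [-0.001, 0.998, -0.056, -0.002]
ft_force: [0.2, -0.6, 0.0]
gripper_width: 0.0724
```

```bash
python3 - <<'E'
from h import *
s=cam('side');a=cv2.resize(s['frame'][170:290,210:340],None,fx=5,fy=5,interpolation=cv2.INTER_CUBIC)
cv2.imwrite('pics/f.png',a)
E
```

```text
(no output)
```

View pics/f.png

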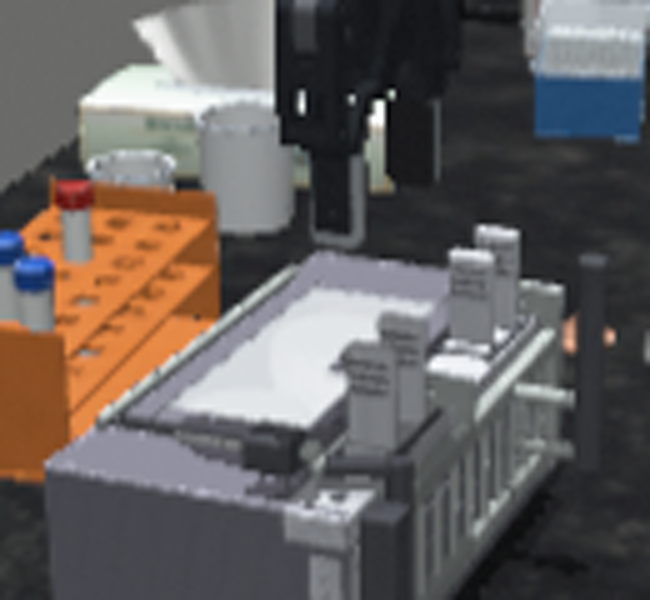

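The cover lies shut and stays put. The open fingers straddle catch 1 (its tops are at crop (372,350) and (403,318)). I'll descend and squeeze.

Emit:
{"name": "drive_tool", "arguments": {
  "steps": [
    {"gripper": 1, "linear": [0, -2, -10], "turn": 0},
    {"gripper": 1, "linear": [0, 0, -20], "turn": 0},
    {"gripper": 1, "linear": [0, 0, -20], "turn": 0},
    {"gripper": 1, "linear": [0, 0, -15], "turn": 0},
    {"gripper": 1, "linear": [0, 0, -8], "turn": 0},
    {"gripper": 1, "linear": [0, 0, 0], "turn": 0}
  ]
}}

```text
clock: 5.98
ee_pos: [0.636, -0.0819, 0.1221]
tcp_rot: [0.0, 0.998, -0.06, -0.003]
ft_force: [-0.4, -0.1, 0.3]
gripper_width: 0.0851
```

Emit:
{"name": "drive_tool", "arguments": {
  "steps": [
    {"gripper": 0, "linear": [0, 0, 0], "turn": 0},
    {"gripper": -0.2, "linear": [0, 0, 0], "turn": 0},
    {"gripper": -0.3, "linear": [0, 0, 0], "turn": 0},
    {"gripper": -0.4, "linear": [0, 0, 0], "turn": 0},
    {"gripper": -0.4, "linear": [0, 0, 0], "turn": 0}
  ]
}}

```text
clock: 6.4
ee_pos: [0.6394, -0.0762, 0.1277]
tcp_rot: [-0.003, 0.998, -0.058, 0.002]
ft_force: [-0.5, 5.1, 5.3]
gripper_width: 0.0267
```

Emit:
{"name": "drive_tool", "arguments": {
  "steps": [
    {"gripper": -0.6, "linear": [0, 0, 3], "turn": 0},
    {"gripper": -1, "linear": [0, 0, 0], "turn": 0},
    {"gripper": -1, "linear": [0, 0, 0], "turn": 0},
    {"gripper": -1, "linear": [0, 0, 0], "turn": 0},
    {"gripper": -1, "linear": [0, 0, 0], "turn": 0}
  ]
}}

```text
clock: 6.82
ee_pos: [0.6395, -0.0753, 0.1281]
tcp_rot: [-0.003, 0.998, -0.057, 0.001]
ft_force: [2.9, 6.8, -4.2]
gripper_width: 0.0237
```

Catch 1 is squeezed, with the width at its stop. I'll release, lift and move over catch 2.

Emit:
{"name": "drive_tool", "arguments": {
  "steps": [
    {"gripper": 1, "linear": [0, 0, 0], "turn": 0},
    {"gripper": 1, "linear": [0, 0, 0], "turn": 0},
    {"gripper": 1, "linear": [0, 0, 0], "turn": 0},
    {"gripper": 1, "linear": [0, 0, 25], "turn": 0},
    {"gripper": 1, "linear": [0, 0, 30], "turn": 0},
    {"gripper": 1, "linear": [0, 0, 20], "turn": 0},
    {"gripper": 1, "linear": [0, 0, 0], "turn": 0}
  ]
}}

```text
clock: 7.4
ee_pos: [0.641, -0.0819, 0.2094]
tcp_rot: [0.001, 0.998, -0.059, 0.006]
ft_force: [1.0, 0.3, 1.3]
gripper_width: 0.0859
```

Emit:
{"name": "drive_tool", "arguments": {
  "steps": [
    {"gripper": 1, "linear": [-4, -29, 0], "turn": 0},
    {"gripper": 1, "linear": [-4, -29, 0], "turn": 0},
    {"gripper": 1, "linear": [-4, -29, 0], "turn": 0},
    {"gripper": 1, "linear": [-3, -29, 0], "turn": 0},
    {"gripper": 1, "linear": [0, 0, 0], "turn": 0},
    {"gripper": 1, "linear": [0, 0, 0], "turn": 0}
  ]
}}

```text
clock: 7.9
ee_pos: [0.6214, -0.2004, 0.203]
tcp_rot: [0.001, 0.998, -0.062, -0.001]
ft_force: [-0.1, 1.0, -0.3]
gripper_width: 0.0856
```

```bash
python3 - <<'E'
from h import *
print(read_state()['ee_pos'],read_state()['tcp_rot'])
s=cam('side');a=cv2.resize(s['frame'][170:290,210:340],None,fx=5,fy=5,interpolation=cv2.INTER_CUBIC)
cv2.imwrite('pics/g.png',a)
E
```

```text
[ 0.6214152  -0.20042839  0.20298978] [ 9.68421311e-04  9.98094400e-01 -6.16955200e-02 -5.41093349e-04]
```

View pics/g.png

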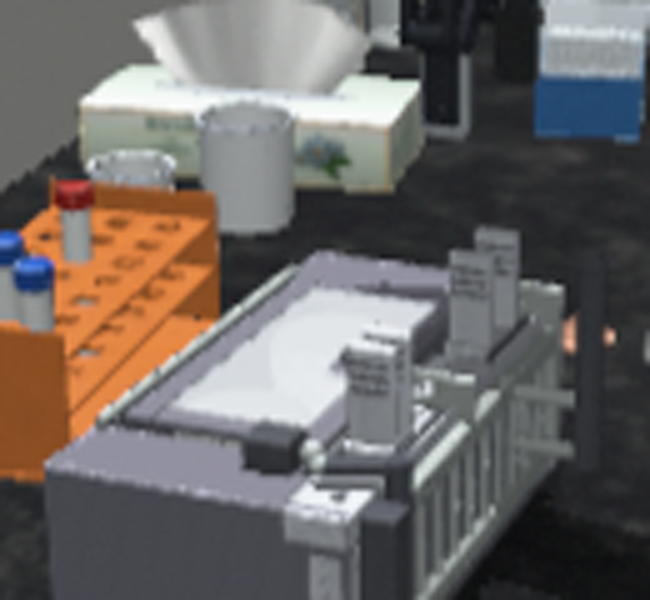

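The catch 1 tab (403,345) now stands against its post (372,360), and the cover is still shut. Next is catch 2.

Emit:
{"name": "drive_tool", "arguments": {
  "steps": [
    {"gripper": 1, "linear": [1, 5, -10], "turn": 0},
    {"gripper": 1, "linear": [0, 0, -20], "turn": 0},
    {"gripper": 1, "linear": [0, 0, -20], "turn": 0},
    {"gripper": 1, "linear": [0, 0, -17], "turn": 0},
    {"gripper": 1, "linear": [0, 0, -8], "turn": 0},
    {"gripper": 1, "linear": [0, 0, 0], "turn": 0}
  ]
}}

```text
clock: 8.45
ee_pos: [0.6226, -0.1888, 0.1253]
tcp_rot: [-0.001, 0.998, -0.057, -0.003]
ft_force: [0.2, -0.2, -0.6]
gripper_width: 0.0854
```

Emit:
{"name": "drive_tool", "arguments": {
  "steps": [
    {"gripper": 0, "linear": [0, 0, 0], "turn": 0},
    {"gripper": -0.2, "linear": [0, 0, 0], "turn": 0},
    {"gripper": -0.4, "linear": [0, 0, 0], "turn": 0},
    {"gripper": -0.6, "linear": [0, 0, 0], "turn": 0},
    {"gripper": -1, "linear": [0, 0, 0], "turn": 0},
    {"gripper": -1, "linear": [0, 0, 0], "turn": 0},
    {"gripper": -1, "linear": [0, 0, 0], "turn": 0},
    {"gripper": -1, "linear": [0, 0, 0], "turn": 0}
  ]
}}

```text
clock: 9.12
ee_pos: [0.6248, -0.1944, 0.1305]
tcp_rot: [0.002, 0.998, -0.059, 0.002]
ft_force: [-0.9, -4.8, 7.3]
gripper_width: 0.0233
```

Same stop width (23 mm) and the expected centre. I'll release, lift, and go over the pull bar.

Emit:
{"name": "drive_tool", "arguments": {
  "steps": [
    {"gripper": 1, "linear": [0, 0, 0], "turn": 0},
    {"gripper": 1, "linear": [0, 0, 0], "turn": 0},
    {"gripper": 1, "linear": [0, 0, 0], "turn": 0},
    {"gripper": 1, "linear": [0, 0, 25], "turn": 0},
    {"gripper": 1, "linear": [0, 0, 30], "turn": 0},
    {"gripper": 1, "linear": [0, 0, 20], "turn": 0},
    {"gripper": 1, "linear": [-20, 8, 0], "turn": 0},
    {"gripper": 1, "linear": [-20, 8, 0], "turn": 0},
    {"gripper": 1, "linear": [-20, 7, 0], "turn": 0},
    {"gripper": 1, "linear": [0, 0, 0], "turn": 0}
  ]
}}

```text
clock: 9.95
ee_pos: [0.5599, -0.1652, 0.2029]
tcp_rot: [-0.002, 0.998, -0.058, -0.003]
ft_force: [-0.2, -0.1, -0.4]
gripper_width: 0.0854
```

```bash
python3 - <<'E'
from h import *
print(read_state()['ee_pos'],read_state()['joint_positions'])
s=cam('side');a=cv2.resize(s['frame'][150:270,230:360],None,fx=5,fy=5,interpolation=cv2.INTER_CUBIC)
cv2.imwrite('pics/i.png',a)
E
```

```text
[ 0.55986654 -0.16521918  0.2029155 ] [ 0.19146498  0.54293048  0.09385225  1.65733389 -0.06253882  0.95059353
 -1.37746124]
```

View pics/i.png

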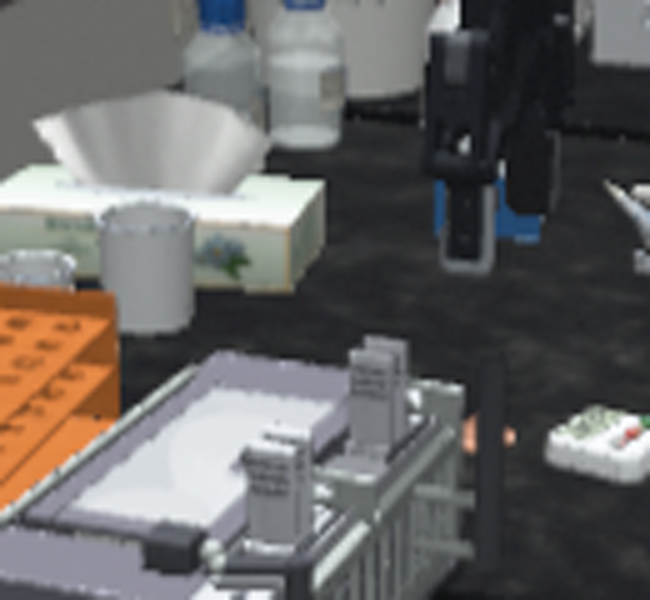

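Both catches are drawn and the cover is shut; the fingers are above the bar (490,360). I'll descend and grip.

Emit:
{"name": "drive_tool", "arguments": {
  "steps": [
    {"gripper": 1, "linear": [2, -2, -10], "turn": 0},
    {"gripper": 1, "linear": [0, 0, -25], "turn": 0},
    {"gripper": 1, "linear": [0, 0, -25], "turn": 0},
    {"gripper": 1, "linear": [0, 0, -17], "turn": 0},
    {"gripper": 0, "linear": [0, 0, 0], "turn": 0},
    {"gripper": -0.6, "linear": [0, 0, 0], "turn": 0},
    {"gripper": -1, "linear": [0, 0, 0], "turn": 0},
    {"gripper": -1, "linear": [0, 0, 0], "turn": 0},
    {"gripper": -1, "linear": [0, 0, 0], "turn": 0}
  ],
  "squeeze": 60
}}

```text
clock: 10.75
ee_pos: [0.567, -0.1708, 0.1276]
tcp_rot: [0.0, 0.998, -0.059, 0.001]
ft_force: [-0.4, 0.2, -0.1]
gripper_width: 0.0256
```

```bash
python3 - <<'E'
from h import *
p=read_state()['ee_pos'][:2]@[1,1j]
# hinge so that the gripped bar (gate angle 0) is at the measured jaw centre
yaw=-.1165; hi=p-np.exp(1j*yaw)*(-.04-.135j); q=p
print('hinge',hi,'nominal .6177-.0367j')
for t in np.arange(.1,1.46,.075):
    n=hi+np.exp(1j*(yaw-t))*(-.04-.135j); d=(n-q)*1000; q=n
    print(round(t,3),round(d.real,1),round(d.imag,1),np.round(n,4))
E
```

```text
hinge (0.6224412070805914-0.041334611122051695j) nominal .6177-.0367j
0.1 -12.6 6.2 (0.5544-0.1646j)
0.175 -9.0 5.4 (0.5453-0.1591j)
0.25 -8.6 6.1 (0.5367-0.153j)
0.325 -8.1 6.7 (0.5286-0.1463j)
0.4 -7.6 7.3 (0.521-0.139j)
0.475 -7.0 7.9 (0.514-0.1311j)
0.55 -6.4 8.4 (0.5075-0.1227j)
0.625 -5.8 8.8 (0.5018-0.1139j)
0.7 -5.1 9.2 (0.4967-0.1046j)
0.775 -4.4 9.6 (0.4923-0.095j)
0.85 -3.7 9.9 (0.4886-0.0851j)
0.925 -2.9 10.2 (0.4857-0.075j)
1.0 -2.1 10.3 (0.4836-0.0646j)
1.075 -1.4 10.5 (0.4822-0.0542j)
1.15 -0.6 10.5 (0.4817-0.0436j)
1.225 0.2 10.6 (0.4819-0.0331j)
1.3 1.0 10.5 (0.4829-0.0226j)
1.375 1.8 10.4 (0.4847-0.0122j)
1.45 2.6 10.2 (0.4873-0.0019j)
```

Emit:
{"name": "drive_tool", "arguments": {
  "steps": [
    {"gripper": -1, "linear": [0, 0, 0], "turn": 0},
    {"gripper": -1, "linear": [0, 0, 0], "turn": 0},
    {"gripper": -1, "linear": [0, 0, 0], "turn": 0}
  ]
}}

```text
clock: 11.0
ee_pos: [0.5673, -0.167, 0.1278]
tcp_rot: [-0.002, 0.998, -0.057, 0.001]
ft_force: [-0.2, 5.8, 4.5]
gripper_width: 0.0118
```

The bar is gripped. I'll swing along the arc.

Emit:
{"name": "drive_tool", "arguments": {
  "steps": [
    {"gripper": -1, "linear": [-6.3, 3.1, 0], "turn": -0.03},
    {"gripper": -1, "linear": [-6.3, 3.1, 0], "turn": -0.03},
    {"gripper": -1, "linear": [-9, 5.4, 0], "turn": -0.03},
    {"gripper": -1, "linear": [-8.6, 6.1, 0], "turn": -0.03},
    {"gripper": -1, "linear": [-8.1, 6.7, 0], "turn": -0.03},
    {"gripper": -1, "linear": [0, 0, 0], "turn": 0}
  ]
}}

```text
clock: 11.5
ee_pos: [0.5297, -0.1446, 0.1278]
tcp_rot: [-0.001, 0.991, -0.133, 0.003]
ft_force: [4.6, 2.1, -1.6]
gripper_width: 0.0119
```

Emit:
{"name": "drive_tool", "arguments": {
  "steps": [
    {"gripper": -1, "linear": [-7.6, 7.3, 0], "turn": -0.03},
    {"gripper": -1, "linear": [-7, 7.9, 0], "turn": -0.03},
    {"gripper": -1, "linear": [-6.4, 8.4, 0], "turn": -0.03},
    {"gripper": -1, "linear": [-5.8, 8.8, 0], "turn": -0.03},
    {"gripper": -1, "linear": [-5.1, 9.2, 0], "turn": -0.03},
    {"gripper": -1, "linear": [-4.4, 9.6, 0], "turn": -0.03},
    {"gripper": -1, "linear": [-3.7, 9.9, 0], "turn": -0.03},
    {"gripper": -1, "linear": [0, 0, 0], "turn": 0}
  ]
}}

```text
clock: 12.17
ee_pos: [0.487, -0.0854, 0.1276]
tcp_rot: [0.001, 0.972, -0.236, -0.0]
ft_force: [-1.9, -1.3, 5.9]
gripper_width: 0.0122
```

Emit:
{"name": "drive_tool", "arguments": {
  "steps": [
    {"gripper": -1, "linear": [-2.9, 10.2, 0], "turn": -0.03},
    {"gripper": -1, "linear": [-2.1, 10.3, 0], "turn": -0.03},
    {"gripper": -1, "linear": [-1.4, 10.5, 0], "turn": -0.03},
    {"gripper": -1, "linear": [-0.6, 10.5, 0], "turn": -0.03},
    {"gripper": -1, "linear": [0.2, 10.6, 0], "turn": -0.03},
    {"gripper": -1, "linear": [1, 10.5, 0], "turn": -0.03},
    {"gripper": -1, "linear": [1.8, 10.4, 0], "turn": -0.03},
    {"gripper": -1, "linear": [0, 0, 0], "turn": 0},
    {"gripper": -1, "linear": [0, 0, 0], "turn": 0}
  ]
}}

```text
clock: 12.92
ee_pos: [0.4791, -0.0126, 0.1274]
tcp_rot: [0.001, 0.942, -0.336, -0.005]
ft_force: [-9.5, -1.2, 15.9]
gripper_width: 0.0121
```

```bash
python3 - <<'E'
from h import *
r=read_state();p=r['ee_pos'][:2]@[1,1j];print(r['ee_pos'],r['joint_positions'],r['ft_force'],r['gripper_width'])
for hi in(.6177-.0367j,.6224-.0413j):
    print('gate',-np.angle((p-hi)/(-.04-.135j))-.1165, abs(p-hi))
f=np.vstack([cv2.resize(cam('side')['frame'][150:300,210:430],None,fx=2.7,fy=2.7),cv2.resize(cam('top')['frame'][140:210+90,225:445],None,fx=2.7,fy=2.7)][:2])
f=f[:, :];h=min(600,f.shape[0]);cv2.imwrite('pics/j.png',cv2.resize(f,None,fx=.9,fy=.9))
E
```

```text
[ 0.47910838 -0.01256281  0.12744844] [-0.20428367  0.51776845  0.26854354  2.02504942 -0.22333392  0.63588335
 -2.04448828] [-9.48373301 -1.20129545 15.90765068] 0.012101647658942057
gate 1.3386718815452483 0.14067779003668152
gate 1.364165580430096 0.1461448389199287
```

View pics/j.png

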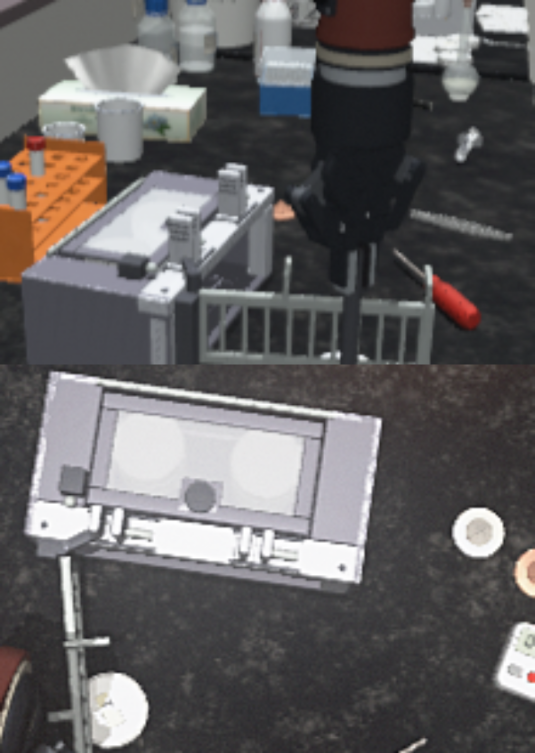

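The picture shows the gate wide open (about 1.34 rad, radius 141 mm) with the bar between the fingers, both tabs against their posts, and the cover shut. I'll settle briefly, check stillness and hand in.

Emit:
{"name": "drive_tool", "arguments": {
  "steps": [
    {"gripper": -1, "linear": [0, 0, 0], "turn": 0},
    {"gripper": -1, "linear": [0, 0, 0], "turn": 0},
    {"gripper": -1, "linear": [0, 0, 0], "turn": 0},
    {"gripper": -1, "linear": [0, 0, 0], "turn": 0}
  ]
}}

```text
clock: 13.35
ee_pos: [0.479, -0.0129, 0.1274]
tcp_rot: [0.001, 0.942, -0.337, -0.005]
ft_force: [-9.3, -0.2, 14.5]
gripper_width: 0.0123
```

```bash
python3 - <<'E'
from h import *
r=read_state();print(r['clock'],r['ee_pos'],abs(r['dq']).max(),r['ft_force'],r['gripper_width'])
if abs(r['ee_pos'][1]+.0126)<.004 and r['gripper_width']>.009: print(hand_in())
E
```

```text
13.35 [ 0.47903155 -0.01292734  0.12744612] 0.0018567071998531444 [-9.25690455 -0.21042944 14.53447425] 0.012325417439035626
the job is handed in; nothing more can be done
None
```

I shut the cover, squeezed catch 1 and then catch 2, swung the gate open by its bar, and handed in at 13.4 s still holding it. No verdict came back.

- **Last checks:** The gate is open by about 1.34 rad, worked out from the tool position. The arm is still, and the bar is in the fingers. The last pictures show the cover shut, both tabs against their posts, and the lid apparently where it was. I did not measure the other loose things for movement.
- **Cover:** The first press stuck at about 0.13 rad, with up to 23 N on the tool. Lifting slightly and moving the tip 4–5 mm towards the front edge freed it, and it then snapped shut.
- **Readings that disagreed:**
  - The gripper read 23–24 mm on the squeezed catches (26 mm expected) and 12 mm on the 14 mm bar, so it seems to read about 2–3 mm low.
  - A steady force of about 17 N stayed on the wrist while holding the bar. That is more than the roughly 3 N spring, and probably strain in the grip.

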